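# Hang the shoe-care caddy on the rack's cleat

### The job

Pick up the walnut shoe-care caddy by its handle, tip its top towards the rack's board so that the angled strip on its back goes over the wall cleat first, and let it down plumb to hang on the cleat, clear of the keeper. Then slide it along the cleat, under the keeper, until it butts against the keeper's end, and let go, leaving it hanging there. Go gently, never forcing the caddy against the board or cleat with more than about 40 N, and leave the other things where they are.

Things in the scene. Friction and masses are not known exactly. Their poses are not given: they have to be found in the camera images.
- board_face (a point): Bottom centre of the front face of the rack's fixed oak end board, at bench level. Board 360 wide, 220 high, 18 thick. Axes: x straight out of the face (away from the robot, the side where the caddy hangs), y along board and cleat, z up. The rack's slatted shelves, up to 150 high and 150 deep, stand behind the board (-x)
- rack: Origin, axes as board_face. On the face is an oak French cleat, y -150 to 150, standing out 20; its bevelled top rises from a groove root at the face (x 0) at 45 deg to a lip 17 above the root at x 17: an upward-open V behind the lip. Its height varies and is not measured: root 120 to 156 above the bench; find it by feel or sight. Waxed, so wood slides on it easily (friction 0.14 to 0.22)
- keeper_end (a point): Bench-level point on the face straight below the keeper's end stop; axes as board_face. The keeper is fixed to the cleat at its +y end: an end block 20 long starts at this y (130 from the board's middle) and a roof reaches back 25 from it towards -y; both stand out 20. The roof's underside is 50, its top 58 above the groove root. Home, the strip's +y end touches the block
- caddy_grip (a point): Centre of the grip of the caddy's upright handle board: 16 thick (x), 70 wide (y), top 20 above this point. The point is 180 above the caddy's underside. Axes: x from back plate to front, y along its width, z up. The strip side (-x) roughly faces the robot at the start and must face the board at the end
- caddy_strip (a point): Rear lower edge of the caddy's angled rear strip, mid width: 75 behind (-x), 97.9 below caddy_grip; same axes. Strip 140 wide (y), stands 22 behind the plate, top 38 above this edge. Its underside is bevelled to fit the cleat: lowest 3.5 in front of and below this edge, rising at 45 deg to the plate. Hung home, this edge touches the board and is 7 above the groove root
- caddy: Loose walnut tray, 0.4 to 0.65 kg, 90 deep (x), 150 wide (y), walls 50 high, back plate 122 high on its -x side, handle board in the middle. Origin at the underside, straight below the grip; same axes. A batten low on the back, as deep (22) as the strip, keeps it plumb on the board. Hung freely it bears on the rack with 8 to 16 N in all, as the strip wedges
- tree_a: cedar split-toe shoe tree (A), 230 x 60 x 50 mm, lying on the bench; origin under its middle; leave alone
- tree_b: cedar split-toe shoe tree (B), same as A; origin under its middle; leave alone
- shoehorn: long brass shoehorn, 340 x 48 x 12 mm, flat on the bench; origin under its middle; leave alone
- heel_cap: black rubber heel cap, 80 x 60 x 14 mm; origin under its middle; leave alone
- boot_jack: walnut boot jack, a forked board 270 x 100 x 36 mm; origin under its middle; leave alone
- polish_tin: flat round polish tin, 72 mm across, 28 mm high; origin under its middle; leave alone
- brush: shoe brush, 140 x 48 x 36 mm; origin under its middle; leave alone
There are look-alikes about, which are no part of the job. There is more than one size of the caddy; the one meant has the size given above.

How it is judged:
On the way, in this order (a step that is already met when the one before it is completed fails the run):
1. the caddy is tipped (more than 0.1 rad) with its strip over the cleat, behind the lip (angle between caddy_grip's own z axis and vertical above 0.1 rad and x of caddy_strip in the frame of board_face between -0.005 and 0.016 m and z of caddy_strip in the frame of board_face between 0.122 and 0.25 m and y of caddy_strip in the frame of board_face between -0.12 and 0.036 m), for 0.1 s.
2. the caddy hangs plumb on the cleat, back to the board, clear of the keeper (angle between caddy_grip's own z axis and vertical below 0.06 rad and contact force between caddy and rack above 1 N and x of caddy_strip in the frame of board_face below 0.004 m and z of caddy_strip in the frame of board_face between 0.122 and 0.172 m and y of caddy_strip in the frame of board_face below 0.036 m), for 0.2 s.
At the end, for the whole second after the job is handed in: The caddy hangs at rest from the cleat alone, plumb within 0.06 rad, strip back within 4 mm of the board, slid home within 3.5 mm of the keeper's end, robot clear (y of caddy_strip in the frame of board_face above 0.0565 m and x of caddy_strip in the frame of board_face below 0.004 m and z of caddy_strip in the frame of board_face between 0.122 and 0.172 m and angle between caddy_grip's own z axis and vertical below 0.06 rad and angle between the x axis of caddy and the x axis of rack, either way round below 0.06 rad and contact force between caddy and rack above 2 N and linear speed of caddy below 0.01 m/s); the robot touches nothing.
It fails at once if the caddy is forced against the rack, cleat or keeper with more than 40 N (contact force between caddy and rack above 40 N).
It fails at once if another thing on the bench is moved more than 30 mm (distance of any of tree_a, tree_b, shoehorn, heel_cap, boot_jack, polish_tin, brush from where it was at the start of the episode above 0.03 m).
It also fails if it takes over 70 s, if anything falls off the work surface, if the arm or the gripper's body presses on something with over 40 N, if the wrist force passes 120 N, or if a joint passes its speed limit or range.

### The arm

A 6-joint arm with a two-finger parallel gripper is mounted at the origin on the work surface. World frame = base frame: x ahead of the robot, y to its left, z up, the work surface at z = 0. Lengths are in m, angles in rad, forces in N, time in s.
With the tool pointing down it reaches from about 0.25 to 0.775 m from the base axis. Payload 4 kg.
Tool frame: the origin (TCP) lies at the very end of the fingers, on their centre line; the grasp point (between the pads) lies 19 mm behind it; z points along the fingers, y is the direction in which the jaws open and shut (so a half turn about z gives the same grasp; the last joint's range is limited). The gripper opens to 94 mm and grips with 3 to 60 N. Pads are 16 mm wide; open, the fingers measure 119 mm over their backs; the gripper's body (75 mm by 177 mm) begins 78 mm behind the grasp point.
Start: joints at [1.157, 0.087, 1.371, -0, 1.684, -0.103], TCP at [0.168, 0.524, 0.206] pointing down, gripper open.
Joint ranges: [-3.1, 3.1], [-0.76, 2.03], [0.27, 2.55], [-1.08, 4.22], [0.17, 2.65], [-2.57, 2.57]. Speed limits (rad/s): [2.79, 2.79, 3.14, 3.14, 3.14, 3.14].

### API

Orientations are given as [roll, pitch, yaw] about the fixed x, y, z axes, in that order (R = Rz(yaw) Ry(pitch) Rx(roll)).
In Python, from bench import robot, cams, models gives the robot as it stands.
- The arm moves only by the tool step_arm, never from a script. Its argument "series" is a list of rows, each a list of 5 numbers: the gripper command: -1 is shut, 1 is fully open, values between are in proportion, then the shift along the tool's x, y, z in mm, then the turn about the tool's z in degrees. A call has 1 to 20 rows; each row is the pose to reach, as a shift and turn from the pose commanded when the call began, along the tool's axes at that moment; what a row does not reach only later rows make up. A row lasts 1/8 s, in which the tool goes at most 62.5 mm and 10.7 degrees, less where a joint would pass 70% of its speed; a pose out of reach is approached as far as the arm can. A call with a gripper value outside its range is refused whole. The fingers move at their own pace and stop on an object; the grip force is fixed at half the most. Time passes only in rows, so rows that repeat a pose let the fingers close. It gives the time, the measured TCP pose, the force and the opening at its end, in the units of the state.
- robot.get_obs(): the state, without advancing time (a new reading comes with each control period).
- cams.snapshot(name): name is "scene" or "top" or "wrist"; returns a dict with "pixels" (480x640x3 uint8, red, green, blue), "fov_y" (degrees; the focal length in pixels is half the picture's height over the tangent of half this angle, whatever the lens; pixels are square), "cx", "cy" (the principal point, pixels), "R" (3x3) and "t" (3): a world point X has camera coordinates R X + t. Camera axes: x right, y down, z forward; pixel columns grow to the right and rows downward; lengths in m; the calibration is good to about 2 mm. A picture is of the moment at which its call begins. There is no depth.
- robot.close_job(): hands the job in, once; it reports no verdict.
Trained networks look in a picture, given as the dict that the camera call returned (one of the last four; its "shot" number tells which), for a name from the list of things; names that differ only in an ending like _2 or _b are one class to them, and where a whole thing is asked for, a point or a joint stands for the part that bears it (a point fixed in the world has none). Each returns a list of dicts, best first, with "p" (0 to 1); they miss things now and then, are a little off and sometimes report something else, mostly with a low value. They report only what shows in the picture. A call takes as long as a camera call. They do not tell look-alikes from the thing itself.
- models.find_in(picture, label): "position" ([x, y, z] in m, in world coordinates, good to about 4 mm: the middle of the surface that is visible of it).
- models.pinpoint(picture, label): "position" ([x, y, z] in m, in world coordinates, good to about 4 mm: a listed point, or the origin of a listed thing).
The state is a dict: "time": time; "joint_positions": joint angles; "qvel": joint speeds; "joint_torque": joint torques, N m; "tool_pos": TCP position; "ee_rot": TCP orientation; "wrist_force": force on the tool from outside, world axes, zero at the start; "wrist_torque": the same for the moment, N m; "width": finger opening in m.
Only numpy, scipy, OpenCV 4.12 (cv2) and the standard library are available. Lean on these libraries where they do the work, as an engineer would, in place of code of your own. Each camera call takes 0.05 s, during which the arm holds its last target. There are 200 camera calls.

## Working session

There is one attempt and no reset: what is moved stays moved. The work goes in short steps, Python scripts to look and compute and a tool call to move; the robot and the scene stay as the last step left them, time stands still between calls to the robot, and variables do not carry over. Pictures are saved under pics/ and viewed, about 8 in all and at most 12, crops included, and the job is handed in when it is done.

Besides the shell and the picture viewer there is one more tool, called after "Call:" as name([rows], argument=value, ...), one row to a line, values as JSON. step_arm: Moves the arm, as the interface text tells. Its arguments: {"type":"object","properties":{"series":{"type":"array","items":{"type":"array","items":{"type":"number"}}}},"required":["series"]}

```bash
ls; mkdir -p pics
cat > h.py <<'E'
import numpy as np, cv2
from bench import robot, cams, models
def save(s,n): cv2.imwrite(f'pics/{n}.png', s['pixels'][:,:,::-1])
def K(s):
    f=240/np.tan(np.radians(s['fov_y'])/2); return f
def proj(s,X):
    c=np.array(s['R'])@np.array(X)+np.array(s['t']); f=K(s)
    return np.array([s['cx']+f*c[0]/c[2], s['cy']+f*c[1]/c[2]])
E
python3 - <<'E'
from h import *
np.set_printoptions(precision=4,suppress=True)
print(robot.get_obs())
for n in ['scene','top']:
    s=cams.snapshot(n); save(s,n); print(n,s['fov_y'],-np.array(s['R']).T@np.array(s['t']), np.array(s['R'])[2])
    for l in ['board_face','keeper_end','caddy_grip','caddy_strip','caddy','rack','boot_jack','tree_a','shoehorn','heel_cap','polish_tin','brush']:
        for d in models.pinpoint(s,l): print(l,round(d['p'],2),np.array(d['position']),proj(s,d['position']).round())
E
```

```text
pics
{'time': 0.0, 'joint_positions': array([ 1.1569,  0.088 ,  1.3722,  0.    ,  1.6836, -0.1031]), 'qvel': array([ 0.0014, -0.0016, -0.001 ,  0.0013,  0.001 ,  0.0012]), 'joint_torque': array([ -0.0016, -34.0169, -30.243 ,   0.0717,   0.0327,  -0.0002]), 'tool_pos': array([0.168 , 0.5232, 0.2043]), 'ee_rot': array([-3.1394, -0.0003,  2.8308]), 'wrist_force': array([-0.2256, -0.467 , -0.6977]), 'wrist_torque': array([ 0.0265,  0.0268, -0.0182]), 'width': 0.0941682003884899}
scene 42.866591856985785 [1.0612 0.7242 1.7021] [-0.2924 -0.4007 -0.8683]
board_face 0.71 [ 0.4449  0.082  -0.0021] [351. 252.]
board_face 0.32 [0.5616 0.4943 0.0042] [412. 377.]
board_face 0.26 [0.4447 0.0806 0.0006] [351. 251.]
board_face 0.23 [ 0.3817 -0.3157  0.0028] [293. 159.]
board_face 0.19 [0.428  0.2125 0.0012] [383. 278.]
keeper_end 0.86 [ 0.4299  0.2127 -0.0012] [382. 279.]
caddy_grip 0.73 [ 0.5811 -0.3297  0.1787] [236. 154.]
caddy_grip 0.7 [ 0.7667 -0.366   0.1304] [181. 186.]
caddy_strip 0.8 [ 0.5042 -0.3527  0.082 ] [255. 156.]
caddy_strip 0.8 [ 0.7885 -0.4196  0.0602] [171. 190.]
caddy_strip 0.61
[... 1129 characters left out ...]
addy_strip 0.66 [ 0.5086 -0.3508  0.0807] [433. 237.]
caddy 0.9 [ 0.7696 -0.3623  0.0019] [427. 161.]
caddy 0.74 [ 0.5736 -0.3293 -0.0025] [420. 222.]
caddy 0.7 [ 0.2849 -0.4548 -0.0001] [466. 313.]
rack 0.67 [ 0.4439  0.0772 -0.0002] [292. 265.]
boot_jack 0.75 [ 0.5598  0.4896 -0.0019] [160. 231.]
tree_a 0.81 [ 0.7435  0.1111 -0.0031] [280. 173.]
shoehorn 0.69 [ 0.5696 -0.5124  0.0028] [478. 221.]
heel_cap 0.56 [ 0.6335 -0.0212  0.0008] [322. 205.]
heel_cap 0.39 [0.6833 0.3117 0.0001] [217. 192.]
heel_cap 0.29 [ 0.5759 -0.3278  0.1798] [431. 208.]
polish_tin 0.81 [0.682  0.3086 0.0021] [218. 192.]
brush 0.61 [ 0.3815 -0.3105  0.0002] [417. 282.]
brush 0.19 [0.6845 0.31   0.0019] [217. 191.]
```

View pics/scene.png

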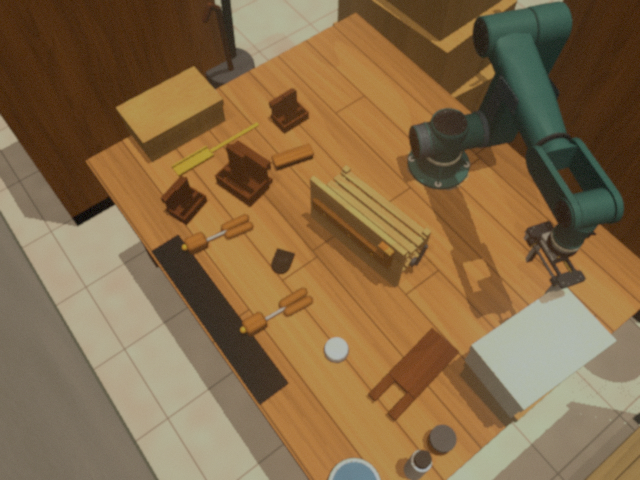

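View pics/top.png

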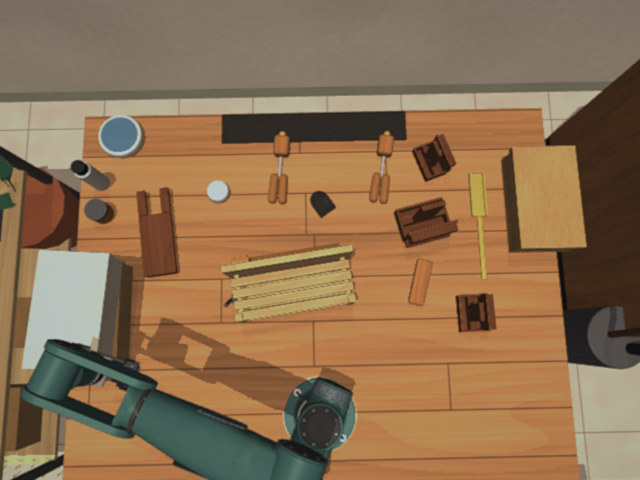

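The scene view shows the big caddy at about (240,180) in scene and (427,222) in top. It's the only one whose grip is at z≈0.18, so the other two are the smaller look-alikes. The rack is at about (365,225) in scene. I'll zoom in to find the cleat height and the yaws.

Run:
```python
import cv2, numpy as np
s=cv2.imread('pics/scene.png')
a=cv2.resize(s[170:280,300:440],(800,629),interpolation=cv2.INTER_CUBIC)[:600]
cv2.imwrite('pics/c1.png',a)
t=cv2.imread('pics/top.png')
b=cv2.resize(t[190:260,385:465],(400,350),interpolation=cv2.INTER_CUBIC); c=cv2.resize(s[135:205,210:280],(350,350),interpolation=cv2.INTER_CUBIC)
cv2.imwrite('pics/c2.png',np.hstack([b,c]))
```

```text
(no output)
```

View pics/c1.png

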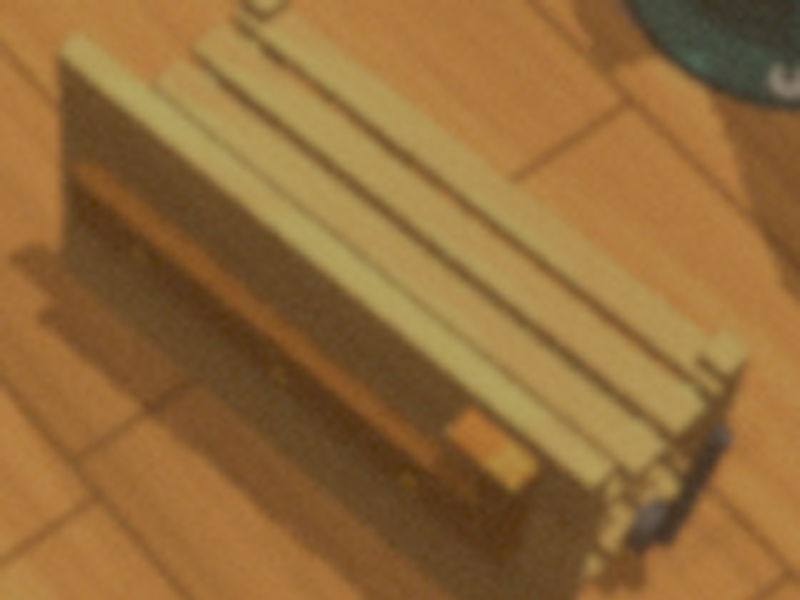

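View pics/c2.png

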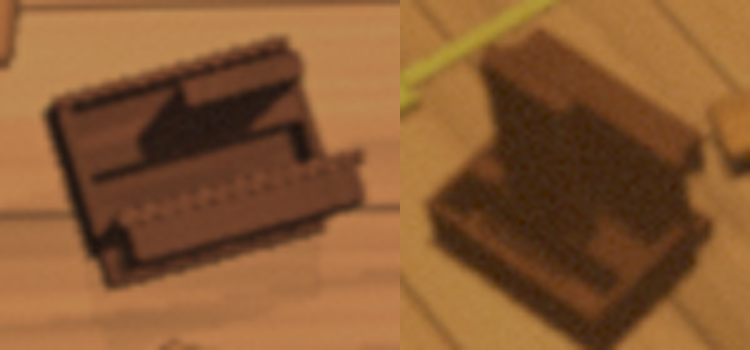

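```bash
cat > fit.py <<'E'
from h import *
from scipy.optimize import least_squares
def T(x,y,yaw,p):
    c,s_=np.cos(yaw),np.sin(yaw); p=np.array(p); return [x+c*p[0]-s_*p[1], y+s_*p[0]+c*p[1], p[2]]
def wire(im,s,P,x,y,yaw,col,k,o):
    for a,b in P:
        q=[tuple(int(v) for v in (proj(s,T(x,y,yaw,u))-o)*k) for u in (a,b)]; cv2.line(im,q[0],q[1],col,1)
def box(x0,x1,y0,y1,z0,z1):
    v=[(x,y,z) for x in(x0,x1) for y in(y0,y1) for z in(z0,z1)]
    return [(a,b) for i,a in enumerate(v) for b in v[i+1:] if sum(p!=q for p,q in zip(a,b))==1]
CAD=box(-.053,.037,-.075,.075,0,.05)+box(-.053,-.045,-.075,.075,0,.122)+box(-.008,.008,-.035,.035,.16,.2)+box(-.075,-.053,-.07,.07,.082,.12)
E
python3 - <<'E'
from fit import *
np.set_printoptions(precision=4,suppress=True)
sc=cams.snapshot('scene'); tp=cams.snapshot('top')
o=np.array([300,170]);k=800/140
obs=[((0,-.18,.22),0,(65,58)),((0,.18,.22),0,(592,490)),((0,.105,.058),1,(475,405)),((.02,.105,.058),1,(445,440)),((.02,.15,.058),1,(515,492)),((0,.15,.058),1,(540,465)),((.017,-.15,.017),1,(80,165))]
def res(q):
    r=[]
    for p,rel,px in obs:
        p=list(p); p[2]+=rel*q[3]; r+=list(proj(sc,T(*q[:3],p))-(np.array(px)/k+o-.0))
    return r+[(q[0]-.4447)/.004,(q[1]-.081)/.004]
f=least_squares(res,[.4447,.081,.117,.138]); q=f.x; print('board',q, np.array(f.fun).reshape(-1,2).T)
R=q[3]
RK=box(-.018,0,-.18,.18,0,.22)+[((.017,-.15,R+.017),(.017,.15,R+.017))]+box(0,.02,.105,.15,R+.05,R+.058)
# caddy: mean of networks
import itertools
g=[];st=[]
for i in range(3):
  for n in ('scene','top'):
    s=cams.snapshot(n)
    g+=[d['position'] for d in models.pinpoint(s,'caddy_grip') if abs(d['position'][0]-.58)<.03]
    st+=[d['position'] for d in models.pinpoint(s,'caddy_strip') if abs(d['position'][0]-.505)<.03]
g=np.array(g);st=np.array(st);print(g,st)
d=g.mean(0)-st.mean(0); yaw=np.arctan2(d[1],d[0]); print(yaw)
G=g.mean(0)
P1=cv2.resize(sc['pixels'][130:290,205:445,::-1],None,fx=3,fy=3); o1=np.array([205,130])
wire(P1,sc,RK,*q[:3],(0,255,0),3,o1); wire(P1,sc,CAD,G[0],G[1],yaw,(255,255,0),3,o1)
P2=cv2.resize(tp['pixels'][185:335,215:475,::-1],None,fx=3,fy=3); o2=np.array([215,185])
wire(P2,tp,RK,*q[:3],(0,255,0),3,o2); wire(P2,tp,CAD,G[0],G[1],yaw,(255,255,0),3,o2)
cv2.imwrite('pics/w1.png',P1);cv2.imwrite('pics/w2.png',P2)
o=robot.get_obs(); print(o['tool_pos'],o['ee_rot'])
E
```

```text
board [0.445  0.0849 0.1368 0.147 ] [[-0.9817  0.376  -0.3073  0.1157  0.0943  0.5424 -0.2895  0.0871]
 [-1.3573  0.3243  0.7071 -0.8972  0.2115  0.3308 -0.2248  0.9731]]
[[ 0.579  -0.3293  0.1829]
 [ 0.5792 -0.3286  0.179 ]
 [ 0.5819 -0.3314  0.1807]
 [ 0.5785 -0.3309  0.1791]
 [ 0.5793 -0.3334  0.1802]
 [ 0.5772 -0.3276  0.1788]] [[ 0.5032 -0.3534  0.079 ]
 [ 0.5049 -0.35    0.0819]
 [ 0.5039 -0.351   0.082 ]
 [ 0.5092 -0.3491  0.0801]
 [ 0.5052 -0.3509  0.0821]
 [ 0.5084 -0.3505  0.0803]]
0.27388461035340067
[0.1682 0.5237 0.2055] [3.1415 0.     2.8308]
```

View pics/w1.png

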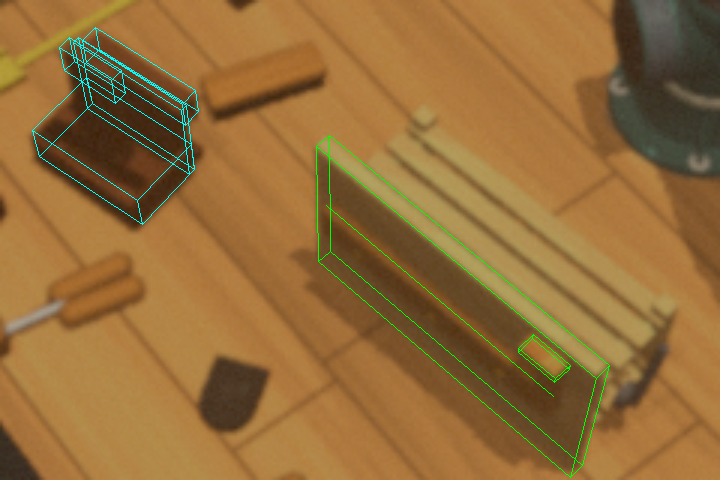

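View pics/w2.png

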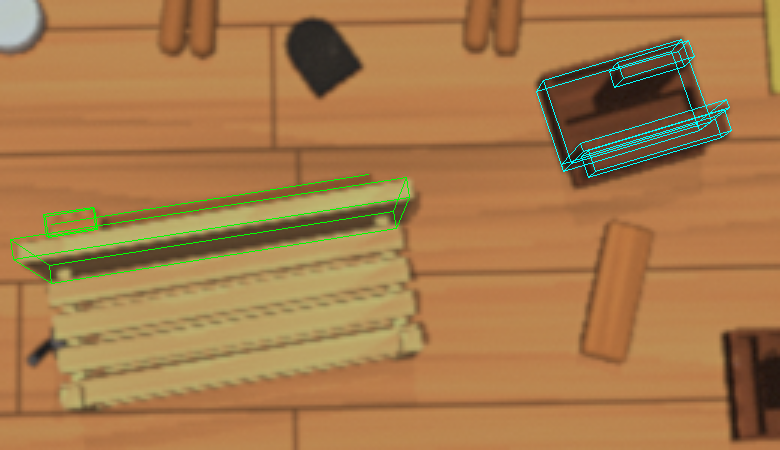

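The wireframes fit both pictures. The green rack puts the groove root at about 0.147, and the cyan caddy sits with its grip at about (0.579,-0.330,0.180) and a yaw of about 0.27. Now I move above the handle, lifting first.

Call:
step_arm([
  [1,0,0,-60,0],
  [1,0,0,-120,0],
  [1,-41,-43,-140,9],
  [1,-82,-86,-140,18],
  [1,-122,-129,-140,27],
  [1,-163,-172,-140,36],
  [1,-204,-215,-140,46],
  [1,-245,-258,-140,55],
  [1,-286,-301,-140,64],
  [1,-327,-344,-140,73],
  [1,-367,-387,-140,82],
  [1,-408,-430,-140,91],
  [1,-449,-473,-140,100],
  [1,-490,-516,-140,110],
  [1,-530,-559,-140,120],
  [1,-571,-602,-140,130],
  [1,-612,-645,-140,138],
  [1,-653,-687,-140,147],
  [1,-653,-687,-140,147],
  [1,-653,-687,-140,147],
])

```text
time: 4.8
tool_pos: [0.5798, -0.3299, 0.3449]
ee_rot: [-3.14, 0.001, 0.266]
wrist_force: [-0.1, 0.7, 0.2]
width: 0.094
```

```bash
sed -i 's/^CAD=.*/CAD=box(-.045,.045,-.075,.075,0,.05)+box(-.053,-.045,-.075,.075,0,.122)+box(-.008,.008,-.035,.035,.16,.2)+box(-.075,-.053,-.07,.07,.082,.12)/' fit.py
python3 - <<'E'
from fit import *
np.set_printoptions(precision=4,suppress=True)
o=robot.get_obs(); print(o['time'],o['tool_pos'],o['ee_rot'],o['joint_positions'],o['wrist_force'])
for i in range(2):
  s=cams.snapshot('wrist')
  for l in ('caddy_grip','caddy_strip','caddy'):
    print(l,[(round(d['p'],2),np.array(d['position'])) for d in models.pinpoint(s,l)])
im=s['pixels'][:,:,::-1].copy(); wire(im,s,CAD,.5792,-.3302,.27,(255,255,0),1,np.zeros(2))
print(-np.array(s['R']).T@np.array(s['t']))
cv2.imwrite('pics/wr.png',im)
E
```

```text
4.8 [ 0.5798 -0.3299  0.3449] [-3.1402  0.0005  0.2659] [-0.6026  0.3923  0.7257  0.0005  2.025   0.7025] [-0.1405  0.6885  0.2081]
caddy_grip [(0.93, array([ 0.769 , -0.3637,  0.1333])), (0.68, array([ 0.5791, -0.334 ,  0.1789]))]
caddy_strip [(0.94, array([ 0.2852, -0.5124,  0.0599])), (0.73, array([ 0.7874, -0.4134,  0.0593]))]
caddy [(0.9, array([ 0.2859, -0.4572, -0.0022])), (0.76, array([ 0.7673, -0.3632,  0.0042])), (0.72, array([ 0.5855, -0.3317,  0.005 ]))]
caddy_grip [(0.95, array([ 0.768 , -0.3653,  0.1327])), (0.76, array([ 0.5796, -0.332 ,  0.1808]))]
caddy_strip [(0.87, array([ 0.7834, -0.4125,  0.0608])), (0.61, array([ 0.2872, -0.5133,  0.0585]))]
caddy [(0.98, array([ 0.5815, -0.3319,  0.0039])), (0.87, array([ 0.286 , -0.4601, -0.0051]))]
[ 0.6452 -0.3104  0.5273]
```

View pics/wr.png

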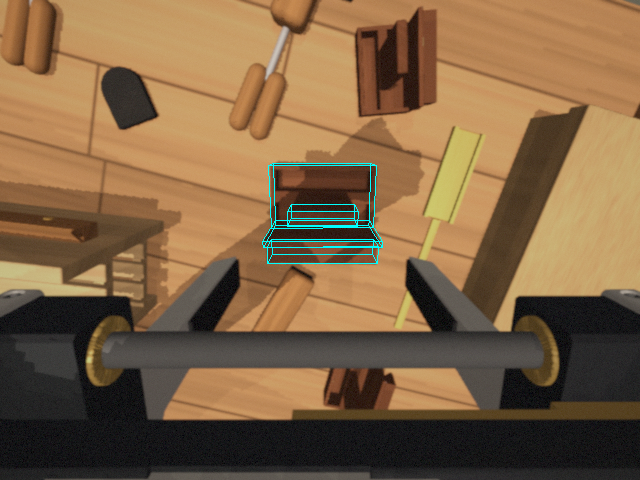

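The wireframe lies right on the caddy in the wrist picture, with the handle at columns 288–358. I go down and grip it across its 70 mm width.

Call:
step_arm([
  [1,-1,1,50,0],
  [1,-1,1,100,0],
  [1,-1,1,130,0],
  [1,-1,1,150,0],
  [1,-1,1,170,0],
  [1,-1,1,184,0],
  [1,-1,1,184,0],
  [-1,-1,1,184,0],
  [-1,-1,1,184,0],
  [-1,-1,1,184,0],
  [-1,-1,1,184,0],
  [-1,-1,1,184,0],
])

```text
time: 6.7
tool_pos: [0.5795, -0.3311, 0.1626]
ee_rot: [3.141, -0.001, 0.265]
wrist_force: [-0.3, 1.7, 4.8]
width: 0.0699
```

Call:
step_arm([
  [-1,0,0,-10,0],
  [-1,0,0,-25,0],
  [-1,0,0,-50,0],
  [-1,0,0,-80,0],
  [-1,0,0,-110,0],
  [-1,0,0,-140,0],
  [-1,0,0,-150,0],
  [-1,0,0,-150,0],
  [-1,0,0,-150,0],
])

```text
time: 7.82
tool_pos: [0.5788, -0.3312, 0.3093]
ee_rot: [-3.139, 0.002, 0.265]
wrist_force: [0.1, 0.2, -5.3]
width: 0.0701
```

Run:
```python
from fit import *
np.set_printoptions(precision=4,suppress=True)
for n in ('scene','top','scene','top'):
  s=cams.snapshot(n)
  for l in ('caddy_grip','caddy_strip','caddy'):
    print(n,l,[(round(d['p'],2),np.array(d['position'])) for d in models.pinpoint(s,l) if abs(d['position'][0]-.54)<.1])
o=robot.get_obs(); print(o)
Tt=o['tool_pos']; b=np.array([.445,.083]); a=.123
ex=np.array([np.cos(a),np.sin(a)]);ey=np.array([-ex[1],ex[0]])
w=b+ex*.110+ey*(-.03); d=w-Tt[:2]; p=o['ee_rot'][2]
print(w, 'tool',d@[np.cos(p),np.sin(p)], d@[np.sin(p),-np.cos(p)], 'turn', np.degrees(p-a))
```

```text
scene caddy_grip [(0.82, array([ 0.5783, -0.3299,  0.3271]))]
scene caddy_strip [(0.81, array([ 0.501 , -0.3524,  0.2258]))]
scene caddy [(0.96, array([ 0.583 , -0.3306,  0.1507])), (0.48, array([0.4441, 0.0795, 0.0012]))]
top caddy_grip [(0.82, array([ 0.5801, -0.33  ,  0.3277]))]
top caddy_strip []
top caddy [(0.89, array([ 0.5763, -0.3296,  0.1429]))]
scene caddy_grip [(0.73, array([ 0.5799, -0.3325,  0.3294])), (0.27, array([ 0.5655, -0.5184,  0.0013]))]
scene caddy_strip [(0.94, array([ 0.5048, -0.3522,  0.2304])), (0.64, array([ 0.5817, -0.3337,  0.329 ]))]
scene caddy [(0.87, array([ 0.5841, -0.3298,  0.1495])), (0.52, array([0.4448, 0.0805, 0.0033]))]
top caddy_grip [(0.8, array([ 0.581 , -0.3321,  0.3307]))]
top caddy_strip [(0.79, array([ 0.51  , -0.3525,  0.2289]))]
top caddy [(0.74, array([ 0.5606,  0.4918, -0.0018])), (0.58, array([ 0.5775, -0.3299,  0.1464]))]
{'time': 8.625, 'joint_positions': array([-0.6047,  0.3719,  0.8201,  0.0001,  1.9495,  0.701 ]), 'qvel': array([-0.0006,  0.0011,  0.0006,  0.0014,  0.0011,  0.0031]), 'joint_torque': array([  0.0012, -48.3736, -32.0564,  -0.0009,   0.0252,   0.0002]), 'tool_pos': array([ 0.5791, -0.3313,  0.3115]), 'ee_rot': array([ 3.1416, -0.0001,  0.2652]), 'wrist_force': array([ 0.225 , -0.3941, -3.9928]), 'wrist_torque': array([-0.0245,  0.0746,  0.0128]), 'width': 0.06953037900975764}
[0.5578 0.0667] tool 0.08377637104877188 -0.38973881499709206 turn 8.144857780245477
```

Call:
step_arm([
  [-1,15,-12,0,0],
  [-1,35,-35,0,1],
  [-1,55,-65,0,2],
  [-1,75,-95,0,3],
  [-1,84,-128,0,4],
  [-1,84,-160,0,5],
  [-1,84,-192,0,6],
  [-1,84,-224,0,7],
  [-1,84,-256,0,8],
  [-1,84,-288,0,8],
  [-1,84,-318,0,8],
  [-1,84,-345,0,8],
  [-1,84,-368,0,8],
  [-1,84,-382,0,8],
  [-1,84,-390,0,8],
  [-1,84,-390,0,8],
  [-1,84,-390,0,8],
])

```text
time: 10.75
tool_pos: [0.5582, 0.0664, 0.3114]
ee_rot: [3.141, 0.0, 0.125]
wrist_force: [0.0, -0.5, -4.2]
width: 0.07
```

```bash
cat > st.py <<'E'
from fit import *
np.set_printoptions(precision=4,suppress=True)
b=np.array([.445,.083]); a=.123
ex=np.array([np.cos(a),np.sin(a)]);ey=np.array([-ex[1],ex[0]])
def rk(p): d=np.array(p[:2])-b; return np.array([d@ex,d@ey,p[2]])
def show(n=1,cam=('scene','top'),labels=('caddy_grip','caddy_strip','caddy')):
  for i in range(n):
    for c in cam:
      s=cams.snapshot(c)
      for l in labels:
        print(c,l,[(round(d['p'],2),rk(d['position'])) for d in models.pinpoint(s,l) if abs(d['position'][0]-.52)<.1 and abs(d['position'][1]-.06)<.2])
  o=robot.get_obs(); print(o['time'],'rk tcp',rk(o['tool_pos']),o['ee_rot'],o['joint_positions'],'F',o['wrist_force'],o['wrist_torque'],o['width']); return s
E
python3 - <<'E'
from st import *
show(1,labels=('caddy_grip','caddy_strip','caddy','keeper_end','board_face'))
s=cams.snapshot('wrist'); save(s,'wr2')
E
```

```text
scene caddy_grip [(0.55, array([ 0.1126, -0.0327,  0.3276]))]
scene caddy_strip [(0.69, array([ 0.0329, -0.0315,  0.2305]))]
scene caddy [(0.95, array([ 0.1111, -0.0298,  0.1492]))]
scene keeper_end [(0.92, array([-0.0015,  0.1316,  0.0027]))]
scene board_face []
top caddy_grip [(0.75, array([ 0.1107, -0.0287,  0.3275]))]
top caddy_strip [(0.56, array([ 0.0372, -0.0306,  0.2315]))]
top caddy [(0.59, array([ 0.1053, -0.0284,  0.1446]))]
top keeper_end []
top board_face []
11.35 rk tcp [ 0.1102 -0.0297  0.3115] [-3.1415 -0.0001  0.1255] [0.0186 0.1189 1.1278 0.0001 1.8949 1.4639] F [-0.5107  0.3791 -4.2647] [-0.0215  0.0447  0.014 ] 0.07000098283164871
```

View pics/wr2.png

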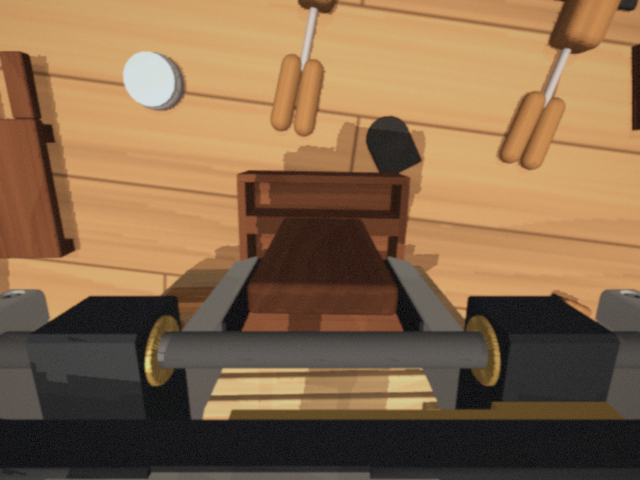

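Call:
step_arm([
  [-1,0,0,20,0],
  [-1,0,0,40,0],
  [-1,0,0,52,0],
  [-1,-12,0,52,0],
  [-1,-22,0,52,0],
  [-1,-28,0,52,0],
  [-1,-31,0,52,0],
  [-1,-33,0,52,0],
  [-1,-35,0,52,0],
  [-1,-37,0,51,0],
  [-1,-37,0,51,0],
])

```text
time: 12.78
tool_pos: [0.5209, 0.0623, 0.2597]
ee_rot: [-3.141, 0.002, 0.125]
wrist_force: [-0.1, 0.1, -7.4]
width: 0.0698
```

Run:
```python
from st import *
show(2)
print(robot.get_obs()['wrist_force'])
```

```text
scene caddy_grip [(0.86, array([ 0.076 , -0.0325,  0.279 ]))]
scene caddy_strip [(0.69, array([ 0.0042, -0.0306,  0.1712]))]
scene caddy [(0.8, array([ 0.0942, -0.0306,  0.1013])), (0.44, array([ 0.0058, -0.0324,  0.1719]))]
top caddy_grip []
top caddy_strip [(0.77, array([ 0.0096, -0.0318,  0.1716]))]
top caddy [(0.93, array([ 0.0871, -0.0283,  0.0946]))]
scene caddy_grip [(0.64, array([ 0.077 , -0.0293,  0.2757]))]
scene caddy_strip [(0.85, array([ 0.0052, -0.0333,  0.1719]))]
scene caddy [(0.96, array([ 0.0943, -0.0322,  0.0991]))]
top caddy_grip [(0.96, array([ 0.0743, -0.029 ,  0.2774]))]
top caddy_strip [(0.63, array([ 0.0089, -0.0328,  0.1703]))]
top caddy [(0.61, array([ 0.0852, -0.0272,  0.0946]))]
13.575 rk tcp [ 0.0729 -0.0297  0.2598] [-3.1413  0.0013  0.1256] [0.0111 0.0275 1.3268 0.0001 1.7887 1.4563] F [ -0.8473  -1.0268 -11.7225] [ 0.0602  0.0792 -0.0101] 0.06964651455490069
[ -0.8473  -1.0268 -11.7225]
```

Run:
```python
from st import *
for i in range(3):
  s=cams.snapshot('scene'); o=robot.get_obs(); print(o['wrist_force'],o['wrist_torque'],o['tool_pos'])
a=cv2.resize(s['pixels'][150:290,280:440,::-1],None,fx=4,fy=4,interpolation=cv2.INTER_CUBIC)
cv2.imwrite('pics/z1.png',a)
```

```text
[ -0.1375  -0.997  -12.0134] [-0.0001  0.0805 -0.0093] [0.521  0.0624 0.2598]
[ -2.0229   0.8343 -13.279 ] [0.0547 0.0683 0.0064] [0.521  0.0624 0.2598]
[ -1.17    -0.8609 -12.8981] [ 0.0424  0.0805 -0.0146] [0.521  0.0624 0.2599]
```

View pics/z1.png

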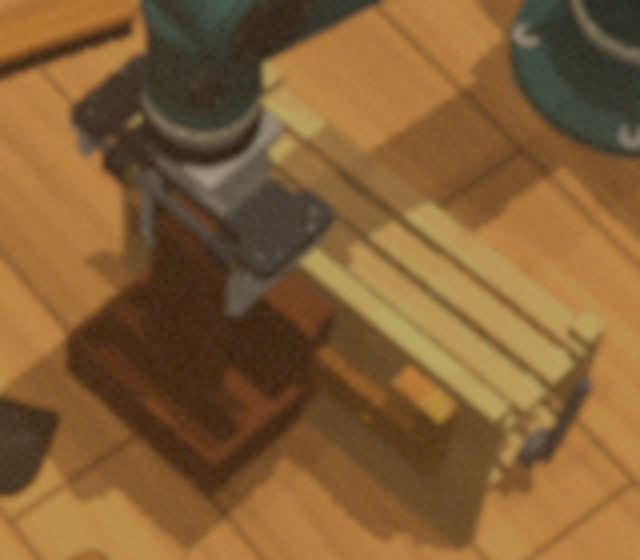

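Call:
step_arm([
  [-1,0,0,1,0],
  [-1,0,0,2,0],
  [-1,0,0,2,0],
])

```text
time: 14.1
tool_pos: [0.522, 0.0625, 0.26]
ee_rot: [3.141, -0.003, 0.126]
wrist_force: [-0.4, -0.8, -4.9]
width: 0.0695
```

Run:
```python
from st import *
for i in range(2):
  s=cams.snapshot('scene'); o=robot.get_obs(); print(o['wrist_force'],o['wrist_torque'],o['tool_pos'])
```

```text
[-0.094  -0.912  -4.1555] [ 0.0301  0.0451 -0.0264] [0.522  0.0624 0.26  ]
[-0.1833  0.6452 -4.6361] [ 0.0017  0.1186 -0.0098] [0.5218 0.0624 0.2599]
```

Call:
step_arm([
  [-1,-1.5,0,0,0],
  [-1,-3,0,0,0],
  [-1,-4.5,0,0,0],
  [-1,-6,0,0,0],
  [-1,-6,0,0,0],
])

```text
time: 14.82
tool_pos: [0.5159, 0.0618, 0.2588]
ee_rot: [-3.141, -0.002, 0.126]
wrist_force: [2.1, 1.0, -5.3]
width: 0.0695
```

Run:
```python
from st import *
show(2)
s=cams.snapshot('wrist'); o=robot.get_obs(); print(o['wrist_force'],o['wrist_torque'],o['tool_pos'])
```

```text
scene caddy_grip [(0.85, array([ 0.0711, -0.0294,  0.2781]))]
scene caddy_strip [(0.67, array([ 0.0002, -0.0307,  0.1714])), (0.33, array([ 0.0001,  0.134 , -0.001 ]))]
scene caddy [(0.57, array([ 0.0893, -0.0328,  0.0955]))]
top caddy_grip [(0.67, array([ 0.0716, -0.03  ,  0.2744]))]
top caddy_strip [(0.95, array([ 0.0059, -0.0324,  0.1724])), (0.58, array([-0.0014, -0.0037, -0.0013]))]
top caddy [(0.88, array([ 0.084 , -0.0288,  0.0942]))]
scene caddy_grip [(0.6, array([ 0.0698, -0.0296,  0.2767]))]
scene caddy_strip [(0.57, array([-0.0003, -0.0327,  0.1693]))]
scene caddy [(0.65, array([ 0.0882, -0.0311,  0.0978]))]
top caddy_grip [(0.58, array([ 0.0695, -0.0279,  0.2765]))]
top caddy_strip [(0.81, array([ 0.0055, -0.0348,  0.1701]))]
top caddy [(0.59, array([ 0.0842, -0.0247,  0.0936]))]
15.625 rk tcp [ 0.0676 -0.0298  0.2587] [-3.1415 -0.0013  0.1257] [0.0098 0.0135 1.3432 0.0003 1.7836 1.4549] F [ 4.1346  1.2109 -2.6418] [ 0.157  -0.9279  0.2503] 0.06957601552035667
[ 4.0975  0.2384 -2.8341] [ 0.2013 -0.987   0.2529] [0.5157 0.0617 0.2587]
```

Call:
step_arm([
  [-1,-1.5,0,0,0],
  [-1,-3,0,0,0],
  [-1,-4.5,0,0,0],
  [-1,-6,0,0,0],
  [-1,-7,0,0,0],
  [-1,-7,0,0,0],
])

```text
time: 16.42
tool_pos: [0.5092, 0.0608, 0.259]
ee_rot: [3.141, -0.003, 0.126]
wrist_force: [6.2, 0.5, -2.8]
width: 0.0697
```

Run:
```python
from st import *
show(2)
```

```text
scene caddy_grip [(0.6, array([ 0.0657, -0.0305,  0.2763]))]
scene caddy_strip [(0.96, array([ 0.001 , -0.0348,  0.1693]))]
scene caddy [(0.76, array([ 0.0964, -0.0321,  0.0985])), (0.52, array([0.0026, 0.1308, 0.0018]))]
top caddy_grip [(0.78, array([ 0.0645, -0.0305,  0.2755]))]
top caddy_strip [(0.86, array([ 0.0043, -0.034 ,  0.1694])), (0.43, array([ 0.0642, -0.0265,  0.2769]))]
top caddy [(0.95, array([ 0.0886, -0.0314,  0.0967]))]
scene caddy_grip [(0.82, array([ 0.0653, -0.0314,  0.2785])), (0.66, array([ 0.0963, -0.0315,  0.1006]))]
scene caddy_strip [(0.82, array([ 0.0028, -0.0338,  0.1692]))]
scene caddy [(0.65, array([ 0.0944, -0.0325,  0.1004]))]
top caddy_grip [(0.69, array([ 0.0649, -0.0265,  0.2763]))]
top caddy_strip [(0.62, array([ 0.0077, -0.031 ,  0.1684])), (0.26, array([-0.0001, -0.0025, -0.0037]))]
top caddy [(0.75, array([ 0.0877, -0.0304,  0.099 ]))]
17.225 rk tcp [ 0.061  -0.0299  0.259 ] [ 3.1414 -0.0027  0.1255] [ 0.0081 -0.0022  1.3584  0.0002  1.7827  1.4534] F [ 5.2096  0.0861 -2.4605] [ 0.1492 -1.21    0.2488] 0.07001090949437923
```

Call:
step_arm([
  [-1,-1.5,0,0,0],
  [-1,-3,0,0,0],
  [-1,-3,0,0,0],
  [-1,-2.5,0,1,0],
  [-1,-2,0,2,0],
  [-1,-2,0,3,0],
  [-1,-2,0,4,0],
  [-1,-2,0,4,0],
])

```text
time: 18.23
tool_pos: [0.5064, 0.0605, 0.2542]
ee_rot: [-3.142, 0.0, 0.126]
wrist_force: [4.2, 0.6, -3.7]
width: 0.0698
```

Run:
```python
from st import *
show(2)
```

```text
scene caddy_grip [(0.94, array([ 0.0644, -0.0315,  0.2725]))]
scene caddy_strip [(0.79, array([-0.0014, -0.0331,  0.1611]))]
scene caddy [(0.66, array([ 0.0968, -0.0292,  0.0969]))]
top caddy_grip [(0.76, array([ 0.0634, -0.0266,  0.2712]))]
top caddy_strip [(0.94, array([ 0.0075, -0.0311,  0.1618]))]
top caddy []
scene caddy_grip [(0.76, array([ 0.0642, -0.0302,  0.2721]))]
scene caddy_strip [(0.8, array([ 0.0032, -0.0364,  0.1628])), (0.32, array([ 0.0028, -0.0029, -0.002 ]))]
scene caddy [(0.86, array([ 0.0973, -0.0319,  0.0994]))]
top caddy_grip [(0.96, array([ 0.0611, -0.0282,  0.2702]))]
top caddy_strip [(0.75, array([ 0.0054, -0.0324,  0.161 ]))]
top caddy [(0.69, array([ 0.0889, -0.028 ,  0.0913]))]
19.025 rk tcp [ 0.0581 -0.0298  0.2544] [-3.1415  0.0003  0.1255] [ 0.0077 -0.0066  1.3719  0.0001  1.7766  1.453 ] F [ 4.4192 -0.2734 -5.9082] [ 0.1267 -0.986   0.2265] 0.07007782344425635
```

Call:
step_arm([
  [-1,1,0,1,0],
  [-1,1,0,2,0],
  [-1,1,0,3,0],
  [-1,1,0,4,0],
  [-1,1,0,4,0],
])

```text
time: 19.65
tool_pos: [0.5071, 0.0607, 0.2514]
ee_rot: [-3.141, -0.0, 0.126]
wrist_force: [0.6, -0.7, 2.1]
width: 0.0695
```

Call:
step_arm([
  [-1,1,0,1.5,0],
  [-1,2,0,3,0],
  [-1,3,0,4,0],
  [-1,4,0,5,0],
  [-1,5,0,6,0],
  [-1,5,0,6,0],
])

```text
time: 20.4
tool_pos: [0.5125, 0.0613, 0.2443]
ee_rot: [-3.142, -0.0, 0.126]
wrist_force: [2.6, -0.3, 2.3]
width: 0.0699
```

Run:
```python
from st import *
show(1)
```

```text
scene caddy_grip [(0.93, array([ 0.069, -0.031,  0.26 ]))]
scene caddy_strip [(0.82, array([ 0.0005, -0.0319,  0.1576]))]
scene caddy [(0.7, array([ 0.088 , -0.0305,  0.0841]))]
top caddy_grip [(0.95, array([ 0.068 , -0.0252,  0.2623]))]
top caddy_strip [(0.96, array([ 0.0038, -0.0324,  0.1571]))]
top caddy [(0.8, array([ 0.0835, -0.028 ,  0.081 ]))]
20.8 rk tcp [ 0.0643 -0.0299  0.2443] [-3.1415 -0.0001  0.1255] [0.009  0.007  1.378  0.0001 1.7565 1.4543] F [2.714  0.2444 0.5052] [ 0.0273 -0.0919  0.2217] 0.06946158880511848
```

Call:
step_arm([
  [-1,1,0,1,0],
  [-1,2,0,2,0],
  [-1,3,0,3,0],
  [-1,4,0,4,0],
  [-1,5,0,5,0],
  [-1,6,0,6,0],
  [-1,7,0,7,0],
  [-1,7.5,0,8,0],
  [-1,7.5,0,8,0],
])

```text
time: 21.92
tool_pos: [0.5194, 0.0622, 0.2359]
ee_rot: [-3.141, 0.001, 0.126]
wrist_force: [-2.4, -0.4, -2.4]
width: 0.0701
```

Run:
```python
from st import *
show(1)
```

```text
scene caddy_grip [(0.77, array([ 0.0772, -0.0324,  0.2526]))]
scene caddy_strip [(0.71, array([-0.0027, -0.0319,  0.1556]))]
scene caddy [(0.62, array([ 0.0799, -0.0315,  0.0758]))]
top caddy_grip [(0.7, array([ 0.0759, -0.0268,  0.252 ]))]
top caddy_strip [(0.79, array([ 0.0045, -0.0333,  0.1549]))]
top caddy [(0.88, array([ 0.0742, -0.0291,  0.0732]))]
22.325 rk tcp [ 0.0715 -0.0297  0.2363] [-3.1414  0.0004  0.1256] [0.0108 0.024  1.3764 0.0002 1.7416 1.456 ] F [-1.9856 -0.2614 -2.8502] [-0.0122  0.9266  0.1951] 0.06988247295669224
```

Call:
step_arm([
  [-1,0.5,0,1,0],
  [-1,1,0,2,0],
  [-1,1,0,3,0],
  [-1,1,0,3,0],
])

```text
time: 22.82
tool_pos: [0.5215, 0.0626, 0.235]
ee_rot: [-3.141, -0.003, 0.126]
wrist_force: [-1.9, 0.3, 4.7]
width: 0.0698
```

Call:
step_arm([
  [-0.2,1,0,0,0],
  [0.7,1,0,0,0],
  [0.8,1,0,0,0],
  [0.8,1,0,0,0],
  [0.8,1,0,0,0],
])

```text
time: 23.45
tool_pos: [0.5219, 0.0624, 0.2332]
ee_rot: [3.142, 0.0, 0.125]
wrist_force: [-0.1, -0.2, -0.9]
width: 0.0846
```

Run:
```python
from st import *
show(2)
```

```text
scene caddy_grip [(0.92, array([ 0.0772, -0.0311,  0.2508]))]
scene caddy_strip [(0.83, array([-0.0043, -0.0301,  0.1542]))]
scene caddy [(0.73, array([ 0.077 , -0.0318,  0.0705])), (0.33, array([-0.0039, -0.0307,  0.1541]))]
top caddy_grip [(0.75, array([ 0.0718, -0.0292,  0.2511])), (0.19, array([-0.    , -0.005 ,  0.0007]))]
top caddy_strip [(0.63, array([ 0.0033, -0.033 ,  0.1516]))]
top caddy [(0.78, array([ 0.0715, -0.0253,  0.0698]))]
scene caddy_grip [(0.87, array([ 0.0744, -0.0306,  0.252 ])), (0.43, array([-0.0002,  0.1315,  0.0007]))]
scene caddy_strip [(0.64, array([-0.0021, -0.0316,  0.1544]))]
scene caddy [(0.94, array([ 0.076 , -0.0315,  0.0725]))]
top caddy_grip [(0.84, array([ 0.0771, -0.0285,  0.2532]))]
top caddy_strip [(0.76, array([ 0.0004, -0.0314,  0.153 ]))]
top caddy [(0.98, array([ 0.0734, -0.0268,  0.0679]))]
24.25 rk tcp [ 0.0737 -0.0298  0.2335] [-3.1416 -0.0001  0.1255] [0.0112 0.0287 1.3772 0.     1.7356 1.4564] F [ 0.3523 -0.4402  1.2144] [0.0423 0.1181 0.0631] 0.08478566820186416
```

Released, the caddy hangs plumb with the strip at x≈0, z≈0.153 and y≈-0.031. I regrip and slide it partway.

Call:
step_arm([
  [-1,0,0,0,0],
  [-1,0,0,0,0],
  [-1,0,0,0,0],
  [-1,0,-3,0,0],
  [-1,0,-8,0,0],
  [-1,0,-14,0,0],
  [-1,0,-20,0,0],
  [-1,0,-26,0,0],
  [-1,0,-32,0,0],
  [-1,0,-38,0,0],
  [-1,0,-43,0,0],
  [-1,0,-45,0,0],
  [-1,0,-45,0,0],
])

```text
time: 25.88
tool_pos: [0.5158, 0.1074, 0.2335]
ee_rot: [-3.141, 0.001, 0.126]
wrist_force: [-1.9, -1.9, 2.2]
width: 0.0699
```

Run:
```python
from st import *
show(1)
```

```text
scene caddy_grip [(0.63, array([0.0735, 0.0136, 0.2515]))]
scene caddy_strip [(0.62, array([-0.0063,  0.0127,  0.1542]))]
scene caddy [(0.82, array([0.0769, 0.0157, 0.0742]))]
top caddy_grip [(0.79, array([0.0749, 0.0175, 0.254 ]))]
top caddy_strip [(0.75, array([0.0022, 0.0105, 0.1514]))]
top caddy [(0.9, array([0.0703, 0.0176, 0.0685]))]
26.275 rk tcp [0.0733 0.0155 0.2335] [-3.1408  0.0004  0.1256] [0.097  0.0322 1.3735 0.0007 1.7364 1.5424] F [-3.7097 -0.6493  2.1912] [-0.5569  1.0683  0.2212] 0.06997694447605189
```

Call:
step_arm([
  [-1,-1,-4,0,0],
  [-1,-1,-9,0,0],
  [-1,-1,-14,0,0],
  [-1,-1.2,-18,0,0],
  [-1,-1.2,-22,0,0],
  [-1,-1.3,-26,0,0],
  [-1,-1.3,-30,0,0],
  [-1,-1.4,-34,0,0],
  [-1,-1.5,-37,0,0],
  [-1,-1.5,-39,0,0],
  [-1,-1.5,-39,0,0],
])

```text
time: 27.65
tool_pos: [0.5097, 0.146, 0.2335]
ee_rot: [-3.141, -0.0, 0.126]
wrist_force: [-0.7, -2.0, 2.1]
width: 0.0701
```

Run:
```python
from st import *
show(1)
```

```text
scene caddy_grip [(0.65, array([0.0736, 0.0526, 0.2507]))]
scene caddy_strip [(0.85, array([-0.0048,  0.0495,  0.1555])), (0.7, array([0.0748, 0.054 , 0.2505]))]
scene caddy [(0.69, array([0.0761, 0.0523, 0.0746]))]
top caddy_grip [(0.97, array([0.0723, 0.0561, 0.2524]))]
top caddy_strip [(0.97, array([-0.0022,  0.0504,  0.1512]))]
top caddy [(0.87, array([0.0711, 0.0541, 0.0702]))]
28.05 rk tcp [0.072  0.0545 0.2335] [-3.1407 -0.0001  0.1257] [0.1713 0.0391 1.3665 0.0009 1.7359 1.6166] F [-0.9146 -0.8661  1.3938] [-0.5496  0.3951  0.2468] 0.0700242303736593
```

Call:
step_arm([
  [-1,0,-1,0,0],
  [-1,0,-2,0,0],
  [-1,0,-3,0,0],
  [-1,0,-4,0,0],
  [-1,0,-4,0,0],
])

```text
time: 28.68
tool_pos: [0.5092, 0.1496, 0.2335]
ee_rot: [3.142, -0.0, 0.126]
wrist_force: [-1.4, -2.9, 1.1]
width: 0.07
```

Call:
step_arm([
  [-1,0,-1,0,0],
  [-1,0,-2,0,0],
  [-1,0,-2,0,0],
])

```text
time: 29.05
tool_pos: [0.509, 0.1516, 0.2335]
ee_rot: [-3.142, 0.0, 0.126]
wrist_force: [-1.7, -3.0, 1.9]
width: 0.0699
```

Call:
step_arm([
  [-1,0,-1,0,0],
  [-1,0,-2,0,0],
  [-1,0,-2,0,0],
])

```text
time: 29.42
tool_pos: [0.509, 0.1519, 0.2336]
ee_rot: [3.138, -0.0, 0.125]
wrist_force: [-0.2, -7.9, 1.8]
width: 0.0697
```

Call:
step_arm([
  [-1,0,-0.5,0,0],
  [0,0,0,0,0],
  [0.7,0,1,0,0],
  [0.8,0,1,0,0],
  [0.8,0,1,0,0],
  [0.8,0,1,0,0],
])

```text
time: 30.18
tool_pos: [0.5089, 0.153, 0.2334]
ee_rot: [-3.141, -0.0, 0.126]
wrist_force: [-0.1, 0.5, 0.1]
width: 0.0844
```

Run:
```python
from st import *
s=show(2)
w=cams.snapshot('scene')
a=cv2.resize(w['pixels'][150:290,280:440,::-1],None,fx=4,fy=4,interpolation=cv2.INTER_CUBIC)
cv2.imwrite('pics/z2.png',a)
```

```text
scene caddy_grip [(0.69, array([0.0737, 0.0586, 0.2507]))]
scene caddy_strip [(0.92, array([-0.0062,  0.0553,  0.151 ]))]
scene caddy []
top caddy_grip [(0.97, array([0.0714, 0.0595, 0.2524]))]
top caddy_strip [(0.94, array([-0.0036,  0.0562,  0.1509]))]
top caddy [(0.78, array([0.0698, 0.0608, 0.0681]))]
scene caddy_grip [(0.59, array([0.0744, 0.0581, 0.2542]))]
scene caddy_strip [(0.61, array([-0.0049,  0.0556,  0.1541]))]
scene caddy [(0.7, array([0.0723, 0.0608, 0.0706]))]
top caddy_grip [(0.86, array([0.0703, 0.0621, 0.2512]))]
top caddy_strip [(0.93, array([0.    , 0.0555, 0.1543]))]
top caddy [(0.8, array([0.0695, 0.0616, 0.0726]))]
30.975 rk tcp [0.072  0.0612 0.2335] [-3.1415 -0.0001  0.1255] [0.1845 0.0416 1.3639 0.0001 1.736  1.6298] F [-0.3354 -0.8336  0.1008] [-0.0233  0.0377  0.007 ] 0.08442911133423937
```

View pics/z2.png

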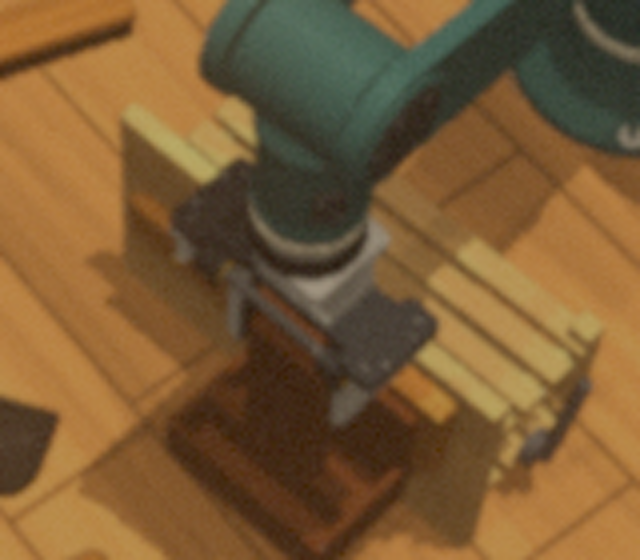

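The caddy hangs under the keeper, whose end block shows at (425,395) in the crop. The strip detections read a little short (0.0555), so I check by nudging again with a finger, ungripped.

Call:
step_arm([
  [0.8,0,0,15,0],
  [0.8,0,-3,25,0],
  [0.8,0,-5,25,0],
  [0.8,0,-6,25,0],
  [0.8,0,-7,25,0],
  [0.8,0,-8,25,0],
  [0.8,0,-8,25,0],
])

```text
time: 31.9
tool_pos: [0.5085, 0.1592, 0.2089]
ee_rot: [3.139, -0.001, 0.124]
wrist_force: [0.4, -5.2, -0.6]
width: 0.0843
```

Call:
step_arm([
  [0.8,0,-1,0,0],
  [0.8,0,-2,0,0],
  [0.8,0,-2,0,0],
])

```text
time: 32.28
tool_pos: [0.509, 0.1598, 0.2093]
ee_rot: [3.136, -0.003, 0.123]
wrist_force: [1.7, -8.2, 1.3]
width: 0.0846
```

The stop is firm at the same place (handle centre y≈0.1526 against 0.152 before), so the caddy is home. I centre the fingers and withdraw.

Call:
step_arm([
  [0.8,0,4,0,0],
  [0.8,0,9,0,0],
  [0.9,0,9,0,0],
  [1,0,9,-15,0],
  [1,0,9,-40,0],
  [1,0,9,-80,0],
  [1,0,9,-120,0],
  [1,0,9,-160,0],
  [1,0,9,-160,0],
])

```text
time: 33.4
tool_pos: [0.5096, 0.1541, 0.374]
ee_rot: [-3.141, -0.01, 0.126]
wrist_force: [0.0, 0.9, 0.8]
width: 0.0938
```

Run:
```python
from st import *
show(3)
w=cams.snapshot('wrist'); save(w,'wr3')
s=cams.snapshot('scene')
for l in ('tree_a','shoehorn','heel_cap','boot_jack','polish_tin','brush'):
    print(l,[np.array(d['position']) for d in models.pinpoint(s,l)][:3])
```

```text
scene caddy_grip [(0.97, array([0.0745, 0.0603, 0.2531]))]
scene caddy_strip []
scene caddy [(0.9, array([0.0767, 0.0576, 0.0733]))]
top caddy_grip [(0.85, array([0.072 , 0.0657, 0.2511]))]
top caddy_strip []
top caddy [(0.97, array([0.0707, 0.0633, 0.0676]))]
scene caddy_grip [(0.95, array([0.0762, 0.0562, 0.2495]))]
scene caddy_strip [(0.74, array([-0.0047,  0.058 ,  0.1531]))]
scene caddy [(0.89, array([0.0746, 0.0599, 0.0711]))]
top caddy_grip [(0.93, array([0.0708, 0.0607, 0.2527]))]
top caddy_strip [(0.92, array([-0.003 ,  0.0557,  0.1534]))]
top caddy [(0.71, array([0.0727, 0.0595, 0.0659]))]
scene caddy_grip [(0.76, array([0.0725, 0.0585, 0.2521])), (0.62, array([-0.0067,  0.0554,  0.1526]))]
scene caddy_strip [(0.66, array([-0.0057,  0.0582,  0.1522]))]
scene caddy [(0.88, array([0.0773, 0.0608, 0.0732]))]
top caddy_grip [(0.71, array([0.0716, 0.0614, 0.2521]))]
top caddy_strip [(0.85, array([-0.0031,  0.0562,  0.1531]))]
top caddy [(0.94, array([0.0696, 0.0617, 0.0663]))]
34.6 rk tcp [0.0719 0.0622 0.3685] [-3.1415 -0.      0.1256] [0.1864 0.0725 1.0644 0.0001 2.0046 1.6316] F [-0.003   0.6959  0.6636] [-0.0505  0.2177  0.0114] 0.09400751527571719
tree_a [array([ 0.7368, -0.2132, -0.0073]), array([0.7383, 0.1131, 0.0005])]
shoehorn [array([ 0.566 , -0.5182,  0.0027])]
heel_cap [array([ 0.6301, -0.0229,  0.0011]), array([ 0.5687, -0.5177,  0.0035])]
boot_jack [array([0.5578, 0.4932, 0.0012])]
polish_tin [array([0.6798, 0.3072, 0.0003])]
brush [array([ 0.3824, -0.314 , -0.0023]), array([0.5069, 0.1519, 0.2521])]
```

View pics/wr3.png

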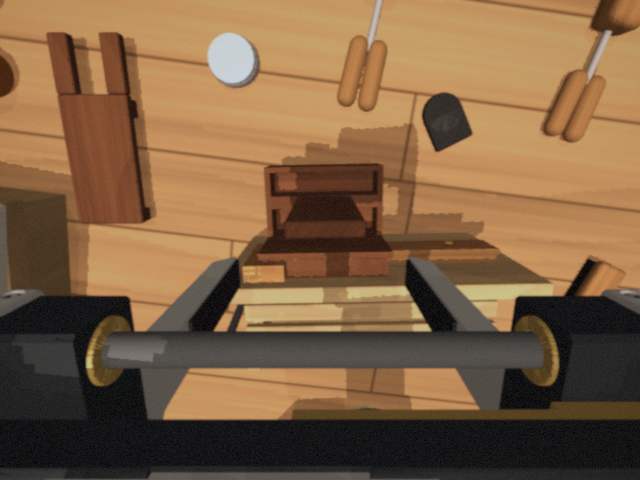

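Run:
```python
from bench import robot
print(robot.close_job())
```

```text
the job is handed in; nothing more can be done
None
```

The caddy is hanging on the cleat, slid home under the keeper against its end block. I handed the job in at about 35 s, inside the 70 s limit; no verdict was reported.

**What I did:**
- I gripped the handle across its 70 mm width and carried the caddy to the board.
- I tipped it by pressing the strip on the board with about 5 N. The tip was roughly 0.15–0.2 rad, judged from the pictures and geometry.
- I lowered the strip behind the lip, brought it plumb and let it hang free with the fingers open.
- I gripped it again, slid it along until it stopped, then released and withdrew upwards.

**Final checks:**
- **Seating:** the networks put the strip at about 0.153 m high, with its x reading 3–6 mm inside the board face. That is probably a frame offset of a few mm. The caddy looked plumb and parallel to the board.
- **End stop:** a firm stop came at y ≈ 0.060 m when gripped, and at the same place within 1 mm when I pushed again with one finger (about 8 N).
- **Other things:** the ones I re-checked read within about 6 mm of where they started, and the robot was clear of everything.

**What disagreed:**
- The strip detections gave y = 0.0555–0.058 m, straddling the 0.0565 m limit. The grip and caddy-origin detections gave mostly 0.058–0.062 m. I trusted the stop felt twice.
- While I was tipping it, the wrist force briefly read about 8 N more downward than the caddy's weight. I could not explain it; it went when I eased down 2 mm. The highest wrist force I read was about 13 N.

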